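# Refit the charcoal filter on a chromatograph's vent line

### The arm

A 6-joint arm with a two-finger parallel gripper is mounted at the origin on the work surface. World frame = base frame: x ahead of the robot, y to its left, z up, the work surface at z = 0. Lengths are in m, angles in degrees, forces in N, time in s.
With the tool pointing down it reaches from about 0.25 to 0.725 m from the base axis. Payload 9.7 kg.
Tool frame: the origin (TCP) lies between the finger pads; the fingertips stand 22 mm ahead of it and the grasp point (between the pads) lies 3 mm ahead of it; z points along the fingers, y is the line along which they close (so a half turn about z gives the same grasp; the last joint's range is limited). The gripper opens to 85 mm and grips with 20 to 120 N. Pads are 22 mm wide; open, the fingers measure 114 mm over their backs; the gripper's body (76 mm by 85 mm) begins 54 mm behind the grasp point. The pads swing forward as they close: fully open they stand 13 mm farther back than shut.
Start: joints at [67.093, 4.979, 10.078, 95.1, 0, 90], TCP at [0.214, 0.507, 0.221] pointing down, gripper open.
Joint ranges: [-179.16, 179.16], [-48.56, 103.87], [-65.8, 70.77], [-126.05, 130.52], [-82.76, 87.17], [-180, 180]. Speed limits (degrees/s): [127.2, 127.2, 147.25, 180, 180, 180].

### API

Orientations are given as [roll, pitch, yaw] about the fixed x, y, z axes, in that order (R = Rz(yaw) Ry(pitch) Rx(roll)).
In Python, from workcell import bot, viewer, finder gives the robot as it stands.
- The arm moves only by the tool move_arm, never from a script. Its arguments are lists of equal length, an entry for each row: "offset": the shift along the tool's x, y, z in cm, a list of three; "twist": the turn, a rotation vector about the tool's x, y, z in rad, a list of three; "grip": the opening, from 0 (shut) to 1 (fully open). In form: {"offset": [[x, y, z], ...], "twist": [[ax, ay, az], ...], "grip": [grip, ...]}. A call has 1 to 5 rows; each row shifts and turns the commanded pose from where the row before left it, along the tool's axes as they then stand; what a row does not reach is not made up. A row lasts 1/10 s, in which the tool goes at most 50 mm and 8.59 degrees, less where a joint would pass 70% of its speed; a pose out of reach is approached as far as the arm can. A call is refused whole if a number of a shift passes 5 or a number of a turn 0.15, either way. A call with a gripper value outside its range is refused whole. The fingers move at their own pace and stop on an object; "force" is the grip in N (left out, the last holds). Time passes only in rows, so rows that do not move let the fingers close. It gives the time, the measured TCP pose, the force, the opening and the grip force at its end, in the units of the state.
- bot.get_obs(): the state, without advancing time (a new reading comes with each control period).
- viewer.camera(name): name is "scene" or "top"; returns a dict with "color" (400x640x3 uint8, red, green, blue), "depth" (400x640 float32, m along the optical axis (not along the pixel's ray), 0 where there is no reading), "vfov" (degrees; the focal length in pixels is half the picture's height over the tangent of half this angle, whatever the lens; pixels are square), "cx", "cy" (the principal point, pixels), "position" and "attitude" of the camera in the world. Camera axes: x right, y down, z forward; pixel columns grow to the right and rows downward; lengths in m; the calibration is good to about 2 mm. A picture is of the moment at which its call begins.
- bot.job_done(): hands the job in; it is judged then, once.
Trained networks look in a picture, given as the dict that the camera call returned (one of the last four; its "shot" number tells which), for a name from the list of things; names that differ only in an ending like _2 or _b are one class to them, and where a whole thing is asked for, a point or a joint stands for the part that bears it (a point fixed in the world has none). Each returns a list of dicts, best first, with "p" (0 to 1); they miss things now and then, are a little off and sometimes report something else, mostly with a low value. They report only what shows in the picture. A call takes as long as a camera call. They do not tell look-alikes from the thing itself.
- finder.boxes_of(picture, thing): "position" ([column, row] in pixels, amid what is visible of it).
- finder.pinpoint(picture, thing): "position" ([column, row] in pixels: a listed point, or the origin of a listed thing).
The state is a dict: "time": time; "q": joint angles; "qd": joint speeds; "joint_efforts": joint torques, N m; "ee_pos": TCP position; "tcp_rot": TCP orientation; "wrist_force": force on the tool from outside, world axes, zero at the start; "torque": the same for the moment, N m; "opening": finger opening in m; "grasp_force": force on a finger pad.
Only numpy, scipy, OpenCV 4.12 (cv2) and the standard library are available. Lean on these libraries where they do the work, as an engineer would, in place of code of your own. Each camera call takes 0.05 s, during which the arm holds its last target. There are 200 camera calls.

### The job

Fit the fresh vent filter (white with blue hexagonal ends): lay it gently in the two saddles with its brass inlet facing the end of the vent tube and let go of it. Then slide the brass union nut along the tube and round the bend, turning it with the tube so that it never jams or is forced, until it is fully home over the inlet, ready for tightening. Leave the spent filter (brown with black ends), the wrench and the bottle where they are.

Things in the scene. Friction and masses are not known exactly. Their poses are not given: they have to be found in the camera images.
- station: Fixed vent station: slate-grey plate 250 x 310 mm, 8 mm thick, with a bent 12 mm steel tube and two white saddles. Origin on the bench; z up. Positions below are mm in its x, y, z. The tube's axis is level at z = 90: from a bracket in -x at y = -130 to the bend, a quarter turn of 55 mm centreline radius about (-5, -75), then in +y at x = -60 to its end. Free of supports in between.
- bracket_face (a point): Point on the station, (115, -130, 90): the vent tube leaves the front face of an aluminium bracket, 70 mm wide, top at z = 122. A brass hexagon 24 mm wide stands 10 mm out from it round the tube. Axes as the station's.
- bend_start (a point): Point on the station, (-5, -130, 90), on the tube's axis where the straight from the bracket ends and the bend begins. Axes as the station's.
- bend_end (a point): Point on the station, (-60, -75, 90), on the tube's axis where the bend ends and the last straight begins. Axes as the station's.
- tube_end (a point): Point on the station, (-60, -40, 90), on the tube's axis: rear face of the fixed brass collar at the tube's end (26 mm diameter, y = -40 to -36), which the nut cannot pass. The nut is fully home when its origin is here. Axes as the station's.
- saddle_mid (a point): Point on the station, (-60, 70, 90), midway between the two V saddles, where the middle of the fresh filter belongs, its axis along y. Saddles: 90 degree V open upwards, each 14 mm wide, at y = 26 and 114, reaching 40 mm to each side, tops at z = 87; 74 mm free between them. Axes as the station's.
- nut: Loose brass union nut on the tube: 42 mm long, 12 sided, 52 mm across flats, flats facing sideways; 0.12 to 0.2 kg. Origin on its axis at mid length; x along the axis to the open skirt, which leads towards the tube's end. Rear half: hub, 18 mm bore. Front half: skirt, 40 mm bore, 21 mm deep; its floor stops on the tube's collar. Over 35 N against the station is forcing.
- nut_rim (a point): Point on the nut: centre of the skirt's open rim, 21 mm ahead of its origin. At the start the nut hangs level on the straight between bracket and bend, origin at station x = 15 to 60, its axis 3 mm below the tube's (bore resting on the tube). Let go, it stays where it hangs. It must turn 90 degrees about the vertical with the bend.
- fresh_filter: Fresh filter, loose on the bench, lying on flats of its caps: white cylinder 54 mm in diameter, 110 mm long, blue band; at each end a blue hexagonal cap 60 mm across flats, 20 mm long. Origin in the middle on the axis, 30 mm above the bench; x along it to the inlet. Behind (x = -75 to -95 mm) a dark muffler, 24 mm thick. 0.26 to 0.54 kg.
- inlet_face (a point): Point on the fresh filter: centre of the end face of its brass inlet (30 mm diameter, 26 mm long), 101 mm from its origin along x. In place it faces the tube's end, 5 mm from its collar; the caps lie outside the saddles with 4 mm of play each way, and any gap within that is fine. Pressing the filter on the station with over 50 N is too hard.
- spent_filter: Spent filter of the same shape and size, brown with black caps and a red band, lying near the fresh one (which of the two is nearer the robot varies). Leave it.
- wrench: Loose steel wrench, 180 mm long, about 20 mm high, lying on the bench beyond the station. Origin at its middle. Leave it.
- bottle: Amber bottle with white cap, 66 mm in diameter, 140 mm tall, standing to the left of the filters. Origin under its base. Leave it.
There are look-alikes about, which are no part of the job. What is shaped like the fresh_filter but pink is not meant. Of the things that look like the nut, the smaller one is meant.

How it is judged:
By the outcome, as a careful person would: the job done as asked, in the order asked, and still so for the second after the job is handed in, with the robot touching nothing.
It also fails if it takes over 70 s, if anything falls off the work surface, if the arm or the gripper's body presses on something with over 40 N, if the wrist force passes 120 N, or if a joint passes its speed limit or range.

## Working session

There is one attempt and no reset: what is moved stays moved. The work goes in short steps, Python scripts to look and compute and a tool call to move; the robot and the scene stay as the last step left them, time stands still between calls to the robot, and variables do not carry over. Pictures are saved under pics/ and viewed, at most 10 in all, crops included, and the job is handed in when it is done.

Besides the shell and the picture viewer there is one more tool, called after "Emit:" as name(argument=value, ...) on one line, values as JSON. move_arm: Moves the arm, as the interface text tells. Its arguments: {"type":"object","properties":{"offset":{"type":"array","items":{"type":"array","items":{"type":"number"}}},"twist":{"type":"array","items":{"type":"array","items":{"type":"number"}}},"grip":{"type":"array","items":{"type":"number"}},"force":{"type":"number"}},"required":["offset","twist","grip"]}

```bash
mkdir -p pics; ls; cat > h.py <<'E'
import numpy as np, cv2
from scipy.spatial.transform import Rotation as R
from workcell import bot, viewer, finder
def rot(a):
    a=np.array(a,float)
    if a.shape==(3,3): return a
    return R.from_euler('xyz',a,degrees=True).as_matrix() if a.size==3 else R.from_quat(a).as_matrix()
def f(p): return p['color'].shape[0]/2/np.tan(np.radians(p['vfov'])/2)
def ray(p,uv):
    d=np.array([(uv[0]-p['cx'])/f(p),(uv[1]-p['cy'])/f(p),1.]); return rot(p['attitude'])@d
def atz(p,uv,z):
    d=ray(p,uv); o=np.array(p['position']); return o+d*(z-o[2])/d[2]
def cloud(p):
    h,w=p['depth'].shape; u,v=np.meshgrid(np.arange(w),np.arange(h)); D=p['depth']
    c=np.stack([(u-p['cx'])/f(p)*D,(v-p['cy'])/f(p)*D,D],-1)
    return c@rot(p['attitude']).T+np.array(p['position'])
def proj(p,X):
    c=rot(p['attitude']).T@(np.array(X)-p['position']); return [p['cx']+f(p)*c[0]/c[2],p['cy']+f(p)*c[1]/c[2]]
def save(p,n): cv2.imwrite('pics/'+n,p['color'][:,:,::-1])
E
python3 - <<'E'
from h import *
for n in ['scene','top']:
    p=viewer.camera(n); save(p,n+'0.png'); C=cloud(p)
    print(n,p['position'],p['attitude'],p['vfov'],p['cx'],p['cy'])
    for t in ['station','bracket_face','bend_start','bend_end','tube_end','saddle_mid','nut','nut_rim','fresh_filter','inlet_face','spent_filter','wrench','bottle']:
        for r in finder.pinpoint(p,t)[:3]:
            u=r['position']; print(t,round(r['p'],2),np.round(u,1),np.round(C[int(round(u[1])),int(round(u[0]))],3), np.round(atz(p,u,.09)[:2],3),np.round(atz(p,u,.03)[:2],3))
print(bot.get_obs())
E
```

```text
pics
scene [ 1.38744705 -0.28298532  0.79689134] [-127.94456756   -1.04041385   66.42669225] 55.79540948416365 323.54878142005765 203.10691273199592
station 0.86 [254.  229.3] [ 0.502 -0.117  0.006] [ 0.597 -0.135] [ 0.53  -0.123]
bracket_face 0.89 [205.2 241.9] [ 0.594 -0.269  0.088] [ 0.596 -0.268] [ 0.529 -0.267]
bend_start 0.81 [209.7 209.5] [ 0.492 -0.233  0.111] [ 0.462 -0.232] [ 0.384 -0.228]
bend_end 0.71 [224.3 200.3] [ 0.431 -0.184  0.089] [ 0.434 -0.183] [ 0.353 -0.175]
tube_end 0.92 [238.1 194.4] [ 0.294 -0.119 -0.001] [ 0.42  -0.137] [ 0.338 -0.125]
saddle_mid 0.8 [274.8 192.8] [ 0.338  0.003 -0.   ] [ 0.455 -0.029] [ 0.376 -0.008]
saddle_mid 0.45 [342.2 288.3] [0.817 0.035 0.007] [0.878 0.001] [0.835 0.025]
nut 0.8 [160.7 249.9] [ 0.545 -0.383  0.056] [ 0.583 -0.379] [ 0.514 -0.388]
nut 0.69 [209.  217.3] [ 0.513 -0.241  0.103] [ 0.498 -0.241] [ 0.422 -0.237]
nut_rim 0.84 [206.8 214.4] [ 0.509 -0.244  0.112] [ 0.482 -0.244] [ 0.405 -0.241]
nut_rim 0.71 [164.6 249.3] [ 0.496 -0.378  0.013] [ 0.584 -0.37 ] [ 0.516 -0.377]
fresh_filter 0.87 [397.8 256.9] [0.809 0.207 0.047
[... 2379 characters left out ...]
1] [0.786 0.03 ] [0.806 0.027]
{'time': 1.4, 'q': array([ 6.70929549e+01,  4.97817042e+00,  1.00789092e+01,  9.51020364e+01,
       -2.60853511e-04,  8.99981203e+01]), 'qd': array([ 0.01835056, -0.02246077,  0.0062981 , -0.1447044 ,  0.10433533,
        0.06010765]), 'joint_efforts': array([ 1.04866711e-03, -5.20099211e+01,  4.64861834e+01,  1.44725520e-03,
        5.13786961e-05, -5.20960725e-06]), 'ee_pos': array([0.21407419, 0.50660735, 0.22149738]), 'tcp_rot': array([-1.79998702e+02,  2.60810940e-04,  1.57094835e+02]), 'wrist_force': array([-0.34356605, -0.21581619,  0.40066516]), 'torque': array([-0.01833485,  0.01312185, -0.00524487]), 'grasp_force': 0.0, 'opening': 0.0855024746918647}
```

View images.

View pics/scene0.png

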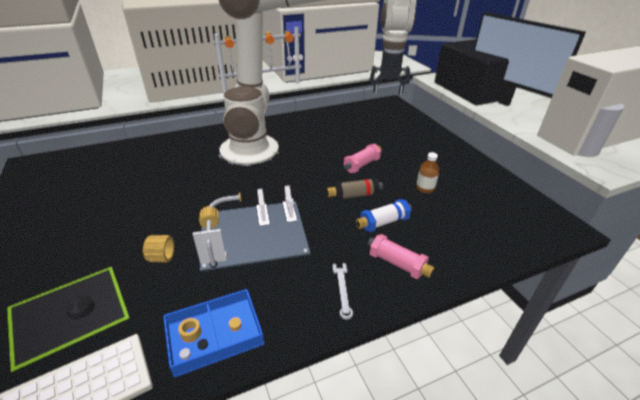

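View pics/top0.png

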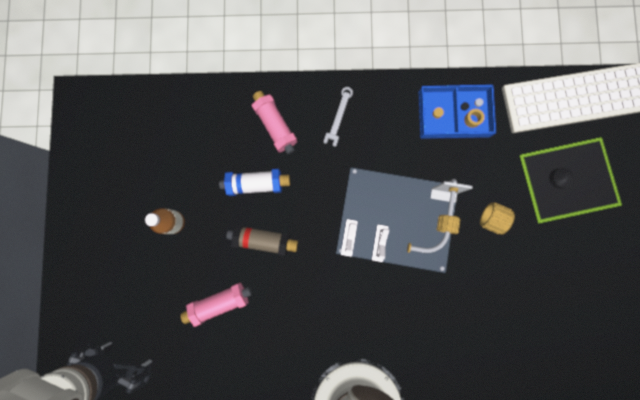

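The scene view shows the white/blue fresh filter at (385,215), with its inlet facing the station. The brown spent filter is at (355,188), with pink decoys around it. The tube nut is at (209,217), and a bigger look-alike stands at (160,250). Top view matches: fresh filter (254,183), tube nut (448,225), saddles (350,238) and (380,243). Next I measure the station, nut and filter poses precisely.

```bash
cat > m.py <<'E'
from h import *
from scipy.optimize import least_squares
P={n:viewer.camera(n) for n in ['top','scene']}
C={n:cloud(P[n]) for n in P}
def pts(n,lo,hi,zl,zh):
    c=C[n].reshape(-1,3); k=P[n]['color'].reshape(-1,3)
    m=(c[:,0]>lo[0])&(c[:,0]<hi[0])&(c[:,1]>lo[1])&(c[:,1]<hi[1])&(c[:,2]>zl)&(c[:,2]<zh)&(P[n]['depth'].ravel()>0)
    return c[m],k[m].astype(int)
for n in P:
    # plate by colour, on plane z=.008
    col=P[n]['color'].astype(int); z=C[n][...,2]
    hsv=cv2.cvtColor(P[n]['color'],cv2.COLOR_RGB2HSV)
    m=((col.sum(-1)>110)&(abs(z-.008)<.012)&(C[n][...,0]>.3)&(C[n][...,0]<.7)&(C[n][...,1]>-.35)&(C[n][...,1]<.1)&(col[...,2]>=col[...,0])).astype(np.uint8)
    m=cv2.morphologyEx(m,cv2.MORPH_OPEN,np.ones((3,3)))
    vs,us=np.nonzero(m); X=np.array([atz(P[n],(u,v),.008) for u,v in zip(us,vs)])[:,:2]
    r=cv2.minAreaRect((X*1000).astype(np.float32)); print(n,'plate',r,len(X))
    # tube fit: last straight, high points
    c,k=pts(n,(.35,-.30),(.62,-.11),.080,.105); print('tubepts',len(c),np.round(c[:,2].max(),3))
    np.save(n+'_tube.npy',c)
    c,k=pts(n,(.50,.15),(.75,.40),.02,.09); 
    w,V=np.linalg.eigh(np.cov(c[:,:2].T)); print('filter mean',c.mean(0),'axis',V[:,1],'zmax',c[:,2].max())
    r=cv2.minAreaRect((c[:,:2]*1000).astype(np.float32)); print(r)
    wm=k.min(1)>140; print('white',wm.sum(),c[wm].mean(0))
    bm=(k[:,2]>k[:,0]+50); t=c[:,:2]@V[:,1]; 
    for s in [bm]: print('blue t',np.percentile(t[s],[1,99]))
    br=(k[:,0]>k[:,2]+40); print('brass',br.sum(),c[br].mean(0) if br.any() else '')
    c,k=pts(n,(.4,-.32),(.62,-.18),.098,.125); print('nut top',len(c),c.mean(0),c.min(0),c.max(0))
    br=(k[:,0]>k[:,2]+40); c=c[br]; print('nut brass',len(c),np.percentile(c,[2,50,98],axis=0))
    if len(c)>5:print(cv2.minAreaRect((c[:,:2]*1000).astype(np.float32)))
E
python3 m.py
```

```text
top plate ((499.913330078125, -138.82632446289062), (409.0168151855469, 389.4976501464844), 89.06051635742188) 10115
tubepts 596 0.105
filter mean [0.64024559 0.25961459 0.05010808] axis [-0.58750678  0.80921925] zmax 0.06900044667691352
((646.553955078125, 247.6337890625), (136.37937927246094, 254.10116577148438), 39.0013313293457)
white 767 [0.63258682 0.26593822 0.05240781]
blue t [-0.21079384 -0.06127041]
brass 329 [0.70247465 0.1941656  0.04982918]
nut top 437 [ 0.52215922 -0.24217528  0.10976011] [ 0.4249025  -0.29201595  0.09800846] [ 0.60558746 -0.18332361  0.12492025]
nut brass 313 [[ 0.47256863 -0.26080064  0.09861661]
 [ 0.49543794 -0.23669011  0.10881324]
 [ 0.5869209  -0.21654128  0.11482185]]
((531.1676025390625, -244.98602294921875), (48.59911346435547, 118.920654296875), 79.79003143310547)
scene plate ((507.4207458496094, -129.16590881347656), (333.651611328125, 283.40521240234375), 79.56664276123047) 4945
tubepts 538 0.105
filter mean [0.64809256 0.25450878 0.04531013] axis [-0.50885476  0.86085239] zmax 0.06578282212733988
((640.0463256835938, 257.31707763671875), (142.84634399414062, 289.58355712890625), 41.97764587402344)
white 483 [0.64774065 0.26591168 0.04786986]
blue t [-0.15476719  0.00016975]
brass 205 [0.702885   0.18533962 0.04702183]
nut top 410 [ 0.55089298 -0.25086968  0.10940017] [ 0.47126846 -0.29419758  0.09808286] [ 0.60424523 -0.21638601  0.12305677]
nut brass 192 [[ 0.47457654 -0.26375549  0.09851371]
 [ 0.50337587 -0.24035615  0.10716923]
 [ 0.51930214 -0.21911679  0.11374031]]
((496.17877197265625, -241.36083984375), (44.941001892089844, 45.27655029296875), 80.66173553466797)
```

```bash
cat > m2.py <<'E'
from h import *
from scipy.optimize import least_squares
from m import pts,P,C
def cl(q): # station coords -> distance to tube centreline, z .09
    x,y,z=q.T; 
    d1=np.hypot(y+.13,z-.09); d1=np.where(x<-.005,9,d1)
    th=np.hypot(x+.005,y+.075)-.055; d2=np.where((x<=-.005)&(y<=-.075),np.hypot(th,z-.09),9)
    d3=np.where(y>-.075,np.hypot(x+.06,z-.09),9)
    return np.minimum(np.minimum(d1,d2),d3)
def tost(c,s):
    a=s[2]; d=c-[s[0],s[1],0]; return np.stack([np.cos(a)*d[:,0]+np.sin(a)*d[:,1],-np.sin(a)*d[:,0]+np.cos(a)*d[:,1],d[:,2]],1)
T=[];K=[]
s0=np.array([.497,-.116,np.radians(-11)])
def sel(c,s):
    q=tost(c,s); d=cl(q); nut=(abs(q[:,0]-.0)<.07)&(q[:,0]>-.02)
    return (d<.02)&~nut&(q[:,1]<-.042)&(q[:,0]<.09)
for n in P:
    c,k=pts(n,(.35,-.30),(.62,-.08),.075,.11)
    s=s0
    for _ in range(4):
        m=sel(c,s); s=least_squares(lambda s:cl(tost(c[m]-[0,0,s[3]],s))-.006,np.r_[s[:3],0],loss='soft_l1',f_scale=.001).x
    print(n,'station',s[:2],np.degrees(s[2]),s[3],m.sum())
    T.append((c,k))
    # saddles
    c2,_=pts(n,(.3,-.12),(.6,.08),.03,.095); q=tost(c2,s); print(' saddle x',np.percentile(q[:,0],[1,99]),'y',np.percentile(q[:,1],[1,25,50,75,99]),'zmax',q[:,2].max())
    c,k=pts(n,(.54,.16),(.68,.40),.035,.09); fl=(k.min(1)>120)|(k[:,2]>k[:,0]+40); f_=c[fl]
    f_=f_[abs(f_[:,1]-.275)<.1]
    h,t=f_[:,:2].T
    r=cv2.minAreaRect((f_[:,:2]*1000).astype(np.float32)); print(' filter rect',r,len(f_),'mean',f_.mean(0))
    w,V=np.linalg.eigh(np.cov(f_[:,:2].T)); print(' axis',np.degrees(np.arctan2(V[1,1],V[0,1])))
    br=(k[:,0]>k[:,2]+40); print(' inlet',br.sum(),c[br].mean(0) if br.any() else '', np.percentile(c[br],[2,98],axis=0) if br.any() else '')
    for t in ['fresh_filter','inlet_face','nut','nut_rim']:
        for r in finder.pinpoint(P[n],t)[:2]: print(' ',t,round(r['p'],2),np.round(atz(P[n],r['position'],.03 if 'nut' not in t else .087)[:2],4), np.round(tost(atz(P[n],r['position'],.087)[None],s),4))
    c,k=pts(n,(.4,-.32),(.56,-.18),.098,.125); q=tost(c,s); m=(abs(q[:,1]+.13)<.03)&(q[:,2]>.103)&(q[:,0]<.09); print(' nut st',np.percentile(q[m],[2,50,98],axis=0))
E
sed -i 's/^for n in P:$/for n in (P if __name__=="__main__" else []):/' m.py; python3 m2.py
```

```text
top station [ 0.50003981 -0.10895572] -10.669042114470207 0.00032922412520192644 227
 saddle x [-0.09951201 -0.02125436] y [0.01920002 0.02742953 0.03292086 0.1136998  0.1209363 ] zmax 0.0902031708636516
 filter rect ((619.1575927734375, 285.173095703125), (60.037757873535156, 158.3684539794922), 2.8537683486938477) 1077 mean [0.61725824 0.28169646 0.05256963]
 axis 93.08577736799397
 inlet 88 [0.62358133 0.19253109 0.04230223] [[0.61077753 0.1814254  0.03619117]
 [0.63713153 0.20393598 0.04766707]]
  fresh_filter 0.75 [0.6072 0.284 ] [[0.0265 0.3933 0.087 ]]
  fresh_filter 0.71 [0.2857 0.3826] [[-0.2892  0.4287  0.087 ]]
  inlet_face 0.94 [0.8781 0.2723] [[0.2801 0.4299 0.087 ]]
  inlet_face 0.94 [0.2478 0.4636] [[-0.3386  0.4973  0.087 ]]
  nut 0.77 [ 0.4897 -0.2496] [[ 0.0159 -0.1402  0.087 ]]
  nut 0.7 [ 0.5123 -0.3618] [[ 0.0589 -0.2462  0.087 ]]
  nut_rim 0.97 [ 0.5207 -0.3441] [[ 0.0638 -0.2273  0.087 ]]
  nut_rim 0.53 [ 0.4827 -0.2434] [[ 0.0079 -0.1353  0.087 ]]
 nut st [[-0.00320189 -0.14859066  0.10392706]
 [ 0.01680982 -0.12765395  0.11026056]
 [ 0.03696874 -0.11052681  0
[... 421 characters left out ...]
8 0.19082871 0.04161037] [[0.61980621 0.17846891 0.03580055]
 [0.64081064 0.20439684 0.04553511]]
  fresh_filter 0.85 [0.2816 0.3762] [[-0.2149  0.4059  0.087 ]]
  fresh_filter 0.66 [0.7919 0.224 ] [[0.2751 0.3528 0.087 ]]
  inlet_face 0.66 [0.8722 0.2796] [[0.3389 0.4168 0.087 ]]
  inlet_face 0.66 [0.2351 0.4869] [[-0.2758  0.4989  0.087 ]]
  nut 0.98 [ 0.5662 -0.3869] [[ 0.1132 -0.2598  0.087 ]]
  nut 0.87 [ 0.4782 -0.2451] [[ 0.001  -0.1362  0.087 ]]
  nut_rim 0.83 [ 0.5823 -0.3665] [[ 0.1253 -0.2368  0.087 ]]
  nut_rim 0.69 [0.8746 0.0056] [[0.3455 0.182  0.087 ]]
 nut st [[-0.00298447 -0.1479717   0.10400926]
 [ 0.02058982 -0.13026284  0.10908371]
 [ 0.04094971 -0.1118866   0.11296536]]
```

```bash
cat > pl.py <<'E'
from h import *
import sys
S=np.array([.501,-.110]);A=np.radians(-10.55)
def st(x,y): return S+np.array([np.cos(A)*x-np.sin(A)*y,np.sin(A)*x+np.cos(A)*y])
def Rd(yaw): return R.from_euler('xyz',[180,0,yaw],degrees=True)
def rows(p,r,goal,N):
    """rows from pose p,r to goal (x,y,z,yaw) in N equal steps, tool down"""
    g=np.array(goal[:3]);rg=Rd(goal[3]);out=[];p=np.array(p)
    tot=(r.inv()*rg).as_rotvec();p0=p.copy();r0=r
    for i in range(1,N+1):
        t=np.round(tot/N,3); d=np.round((r.inv().apply(p0+(g-p0)*i/N-p))*100,2)
        out.append((d.tolist(),t.tolist())); p=p+r.apply(d/100); r=r*R.from_rotvec(t)
    return out,p,r
def plan(gs,p=None,r=None):
    o=bot.get_obs()
    if p is None: p=o['ee_pos'];r=R.from_euler('xyz',o['tcp_rot'],degrees=True)
    print('t',round(o['time'],1),'tcp',np.round(o['ee_pos'],4),np.round(o['tcp_rot'],2),'q',np.round(o['q'],1),'F',np.round(o['wrist_force'],1),'M',np.round(o['torque'],2),'op',round(o['opening'],4),'gf',round(o['grasp_force'],1))
    for g in gs:
        out,p,r=rows(p,r,g[0],g[1]); print(g)
        for i in range(0,len(out),5):
            b=out[i:i+5]; print(' ',[x[0] for x in b],[x[1] for x in b])
E
python3 -c "
from pl import *
plan([((.6195,.28,.2,92.9),12),((.6195,.28,.06,92.9),4),((.6195,.28,.03,92.9),2)])"
```

```text
t 2.0 tcp [0.2141 0.5066 0.2215] [180.     0.   157.09] q [67.1  5.  10.1 95.1 -0.  90. ] F [-0.4 -0.8  0.3] M [-0.    0.03  0.02] op 0.0853 gf 0.0
((0.6195, 0.28, 0.2, 92.9), 12)
  [[-3.85, -0.42, 0.18], [-3.87, -0.07, 0.18], [-3.86, 0.29, 0.18], [-3.81, 0.65, 0.18], [-3.74, 1.01, 0.18]] [[0.0, 0.0, 0.093], [0.0, 0.0, 0.093], [0.0, 0.0, 0.093], [0.0, 0.0, 0.093], [0.0, 0.0, 0.093]]
  [[-3.63, 1.34, 0.17], [-3.49, 1.68, 0.18], [-3.32, 1.99, 0.18], [-3.11, 2.3, 0.18], [-2.89, 2.57, 0.18]] [[0.0, 0.0, 0.093], [0.0, 0.0, 0.093], [0.0, 0.0, 0.093], [0.0, 0.0, 0.093], [0.0, 0.0, 0.093]]
  [[-2.65, 2.83, 0.18], [-2.36, 3.06, 0.18]] [[0.0, 0.0, 0.093], [0.0, 0.0, 0.093]]
((0.6195, 0.28, 0.06, 92.9), 4)
  [[-0.0, 0.0, 3.5], [-0.0, 0.0, 3.5], [-0.0, 0.0, 3.5], [-0.0, 0.0, 3.5]] [[0.0, 0.0, 0.001], [0.0, 0.0, 0.001], [0.0, 0.0, 0.001], [0.0, 0.0, 0.001]]
((0.6195, 0.28, 0.03, 92.9), 2)
  [[-0.0, 0.0, 1.5], [-0.0, 0.0, 1.5]] [[0.0, 0.0, 0.0], [0.0, 0.0, 0.0]]
```

Emit:
move_arm(offset=[[-3.85, -0.4, 0.2], [-3.85, -0.1, 0.2], [-3.85, 0.3, 0.2], [-3.8, 0.65, 0.2], [-3.75, 1.0, 0.2]], twist=[[0, 0, 0.093], [0, 0, 0.093], [0, 0, 0.093], [0, 0, 0.093], [0, 0, 0.093]], grip=[1, 1, 1, 1, 1])

```text
time: 2.5
ee_pos: [0.3839, 0.4114, 0.2115]
tcp_rot: [180.0, -0.0, 130.2]
wrist_force: [-0.1, 0.9, -0.4]
opening: 0.0855
grasp_force: 0.0
```

Emit:
move_arm(offset=[[-3.6, 1.35, 0.2], [-3.5, 1.7, 0.2], [-3.3, 2.0, 0.2], [-3.1, 2.3, 0.2], [-2.9, 2.6, 0.2]], twist=[[0, 0, 0.093], [0, 0, 0.093], [0, 0, 0.093], [0, 0, 0.093], [0, 0, 0.093]], grip=[1, 1, 1, 1, 1])

```text
time: 3.0
ee_pos: [0.5533, 0.3175, 0.2014]
tcp_rot: [180.0, -0.0, 103.6]
wrist_force: [0.9, 0.4, -0.1]
opening: 0.0854
grasp_force: 0.0
```

Emit:
move_arm(offset=[[-2.65, 2.8, 0.2], [-2.35, 3.05, 0.2], [0, 0, 0]], twist=[[0, 0, 0.093], [0, 0, 0.093], [0, 0, 0]], grip=[1, 1, 1])

```text
time: 3.3
ee_pos: [0.6221, 0.2779, 0.1953]
tcp_rot: [-179.9, 0.1, 92.8]
wrist_force: [0.0, 0.2, -0.8]
opening: 0.0853
grasp_force: 0.0
```

```bash
python3 -c "
from pl import *
plan([((.6195,.28,.09,92.9),4),((.6195,.28,.03,92.9),4)])"
```

```text
t 3.3 tcp [0.6221 0.2779 0.1953] [-1.7992e+02  8.0000e-02  9.2760e+01] q [ 24.1  23.9  29.9  96.1  -0.  111.3] F [ 0.   0.2 -0.8] M [0.01 0.03 0.01] op 0.0853 gf 0.0
((0.6195, 0.28, 0.09, 92.9), 4)
  [[0.06, -0.06, 2.63], [0.06, -0.06, 2.64], [0.06, -0.06, 2.63], [0.06, -0.06, 2.63]] [[-0.0, 0.0, -0.001], [-0.0, 0.0, -0.001], [-0.0, 0.0, -0.001], [-0.0, 0.0, -0.001]]
((0.6195, 0.28, 0.03, 92.9), 4)
  [[0.0, 0.0, 1.5], [0.01, 0.0, 1.5], [-0.0, 0.01, 1.5], [0.0, -0.0, 1.5]] [[-0.0, 0.0, 0.0], [-0.0, 0.0, 0.0], [-0.0, 0.0, 0.0], [-0.0, 0.0, 0.0]]
```

Emit:
move_arm(offset=[[0.05, -0.05, 2.6], [0.05, -0.05, 2.6], [0.05, -0.05, 2.6], [0.05, -0.05, 2.6], [0, 0, 1.5]], twist=[[0, 0, 0], [0, 0, 0], [0, 0, 0], [0, 0, 0], [0, 0, 0]], grip=[1, 1, 1, 1, 1])

```text
time: 3.8
ee_pos: [0.6158, 0.2826, 0.0762]
tcp_rot: [-179.9, 0.0, 93.2]
wrist_force: [0.1, 0.8, 0.5]
opening: 0.0853
grasp_force: 0.0
```

Emit:
move_arm(offset=[[0, 0, 1.5], [0, 0, 1.5], [0, 0, 1.5], [0, 0, 0], [0, 0, 0]], twist=[[0, 0, 0], [0, 0, 0], [0, 0, 0], [0, 0, 0], [0, 0, 0]], grip=[1, 1, 1, 1, 0.5], force=40)

```text
time: 4.3
ee_pos: [0.617, 0.2826, 0.0336]
tcp_rot: [-180.0, -0.0, 93.2]
wrist_force: [-1.0, 0.5, 0.7]
opening: 0.0735
grasp_force: 0.0
```

Emit:
move_arm(offset=[[0, 0, 0], [0, 0, 0], [0, 0, 0], [0, 0, 0], [0, 0, 0]], twist=[[0, 0, 0], [0, 0, 0], [0, 0, 0], [0, 0, 0], [0, 0, 0]], grip=[0.4, 0.3, 0.3, 0.3, 0.3], force=40)

```text
time: 4.8
ee_pos: [0.6207, 0.2834, 0.0385]
tcp_rot: [179.4, -0.1, 93.1]
wrist_force: [4.9, -2.3, 16.0]
opening: 0.0335
grasp_force: 31.8
```

```bash
python3 -c "
from pl import *
plan([])
ps=[]
for n in ['scene','top']:
    p=viewer.camera(n); u,v=map(int,proj(p,[.62,.28,.04])); u=min(max(u,100),540);v=min(max(v,75),325)
    ps.append(cv2.resize(p['color'][v-75:v+75,u-100:u+100],None,fx=4,fy=3.9)[:,:,::-1][:290*2])
cv2.imwrite('pics/g1.png',np.vstack([cv2.resize(x,(500,300)) for x in ps]))"
```

```text
t 4.8 tcp [0.6207 0.2834 0.0385] [ 1.7944e+02 -1.4000e-01  9.3110e+01] q [ 2.460e+01  2.280e+01  1.110e+01  7.770e+01 -1.000e-01  1.115e+02] F [ 4.9 -2.3 16. ] M [-0.31 -1.19  0.04] op 0.0335 gf 31.8
```

View pics/g1.png

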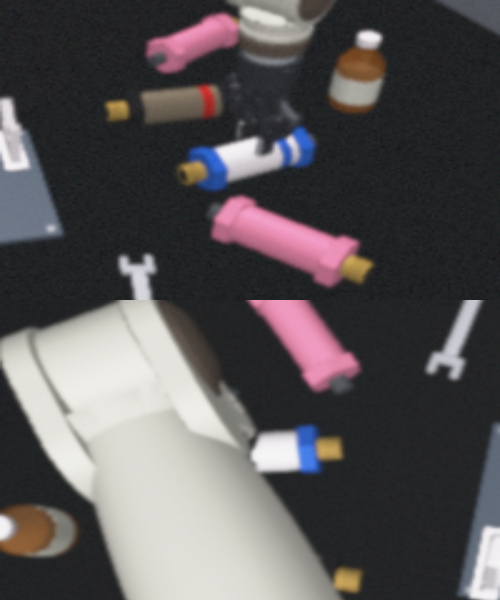

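```bash
python3 -c "
from pl import *
p=viewer.camera('scene'); C=cloud(p); k=p['color'].astype(int)
u,v=map(int,proj(p,[.62,.28,.04])); print(u,v)
for r in range(v-14,v+22,2):
    print(r,' '.join('%d/%d/%d:%d'%(*(C[r,c]*1000),k[r,c].sum()/3) for c in range(u-10,u+14,4)))
"
```

```text
385 212
198 497/318/0:31 503/330/0:47 606/274/88:55 639/265/114:35 646/274/116:45 644/290/110:44
200 508/311/0:37 515/323/2:54 603/277/78:36 523/350/0:41 646/275/109:41 669/272/125:39
202 520/304/2:32 520/321/-2:66 604/277/70:35 531/346/-2:34 649/274/104:52 670/273/118:45
204 525/302/-1:36 531/314/-1:64 604/278/61:44 540/341/-2:88 652/273/98:43 672/272/112:42
206 533/297/-3:40 540/309/-1:79 605/279/54:181 608/292/52:203 651/275/89:45 672/274/105:76
208 544/291/-2:121 608/263/53:218 612/275/52:241 636/272/71:194 649/278/79:48 630/307/56:176
210 613/245/55:238 618/256/55:242 625/267/56:242 639/271/65:172 648/279/70:49 633/306/51:210
212 626/237/59:242 630/249/57:241 630/264/53:238 640/272/58:152 649/280/63:71 638/304/47:211
214 631/235/55:239 633/248/52:235 636/261/51:230 640/273/50:194 641/287/46:174 642/302/42:207
216 633/234/49:231 635/247/46:225 639/260/45:217 641/274/42:207 644/286/40:205 646/300/37:196
218 639/231/47:197 645/242/47:211 645/257/42:205 646/271/39:200 647/285/35:193 646/302/29:179
220 648/226/47:148 648/240/42:204 647/256/36:197 647/272/31:186 646/287/26:168 645/304/19:122
222 653/223/44:120 648/241/34:192 648/256/29:179 646/273/21:146 628/302/-1:86 633/314/-1:37
224 652/225/35:120 651/240/28:170 646/259/18:122 633/284/0:54 636/297/-2:40 643/308/0:39
226 654/225/27:106 632/255/0:86 636/268/-1:37 640/280/-1:33 646/291/0:34 651/303/0:33
228 653/226/18:68 640/251/0:32 644/263/-1:31 649/275/-1:32 653/287/-2:36 659/298/0:28
230 1387/-282/796:45 646/248/-3:40 651/259/-2:37 659/269/0:30 663/281/0:37 666/294/-2:39
232 653/228/1:33 656/242/-1:34 662/252/0:31 667/264/0:31 669/278/-3:33 676/288/0:29
```

Emit:
move_arm(offset=[[0, 0, 0], [0, 0, 0], [0, 0, -2], [0, 0, -4], [0, 0, -4]], twist=[[0, 0, 0], [0, 0, 0], [0, 0, 0], [0, 0, 0], [0, 0, 0]], grip=[1, 1, 1, 1, 1])

```text
time: 5.45
ee_pos: [0.6162, 0.2823, 0.1336]
tcp_rot: [-179.9, 0.0, 93.2]
wrist_force: [0.3, 0.6, 0.9]
opening: 0.0855
grasp_force: 0.0
```

```bash
python3 -c "
from pl import *
plan([])
p=viewer.camera('scene'); C=cloud(p); k=p['color'].astype(int)
e=bot.get_obs()['ee_pos']
m=(abs(C[...,0]-e[0])<.075)&(abs(C[...,1]-e[1])<.03)&(C[...,2]>e[2]-.06)
c=C[m]; 
for lo in np.arange(-.06,.1,.006):
    s=c[(c[:,2]-e[2]>=lo)&(c[:,2]-e[2]<lo+.006)]
    if len(s): print(round(lo,3),len(s),np.round(np.percentile(s[:,0]-e[0],[0,10,50,90,100]),3),np.round(np.percentile(s[:,1]-e[1],[0,50,100]),3))
u,v=map(int,proj(p,e)); print(u,v)
cv2.imwrite('pics/g2.png',cv2.resize(p['color'][v-60:v+60,u-80:u+80],None,fx=5,fy=5)[:,:,::-1])
"
```

```text
t 5.5 tcp [0.6162 0.2823 0.1336] [-1.7986e+02  5.0000e-02  9.3160e+01] q [ 24.6  22.3  21.   88.8   0.  111.5] F [0.3 0.6 0.9] M [-0.01 -0.06 -0.  ] op 0.0855 gf 0.0
0.006 1 [0.043 0.043 0.043 0.043 0.043] [0.004 0.004 0.004]
0.012 8 [-0.046 -0.045 -0.044  0.047  0.048] [-0.011 -0.003  0.006]
0.018 21 [-0.049 -0.046 -0.042  0.052  0.053] [-0.017 -0.007  0.006]
0.024 26 [-0.053 -0.047 -0.042  0.054  0.055] [-0.017 -0.006  0.008]
0.03 26 [-0.057 -0.048  0.     0.054  0.055] [-0.016 -0.006  0.008]
0.036 31 [-0.059 -0.047  0.043  0.054  0.056] [-0.017 -0.007  0.006]
0.042 24 [-0.048 -0.046  0.044  0.054  0.056] [-0.015 -0.006  0.008]
0.048 21 [-0.053 -0.049 -0.045  0.055  0.057] [-0.018 -0.009  0.006]
0.054 18 [-0.065 -0.05  -0.046  0.052  0.056] [-0.019 -0.012  0.003]
0.06 39 [-0.071 -0.063  0.049  0.072  0.074] [-0.019 -0.011  0.012]
0.066 64 [-0.071 -0.066  0.044  0.071  0.073] [-0.021 -0.008  0.013]
0.072 59 [-0.073 -0.064  0.035  0.069  0.074] [-0.023 -0.011  0.012]
0.078 59 [-0.073 -0.062  0.026  0.067  0.072] [-0.022 -0.013  0.012]
0.084 58 [-0.072 -0.062  0.022  0.069  0.071] [-0.022 -0.012  0.014]
0.09 64 [-0.07  -0.057  0.029  0.068  0.072] [-0.021 -0.012  0.014]
0.096 64 [-0.068 -0.059  0.02   0.068  0.071] [-0.024 -0.012  0.011]
389 185
```

View pics/g2.png

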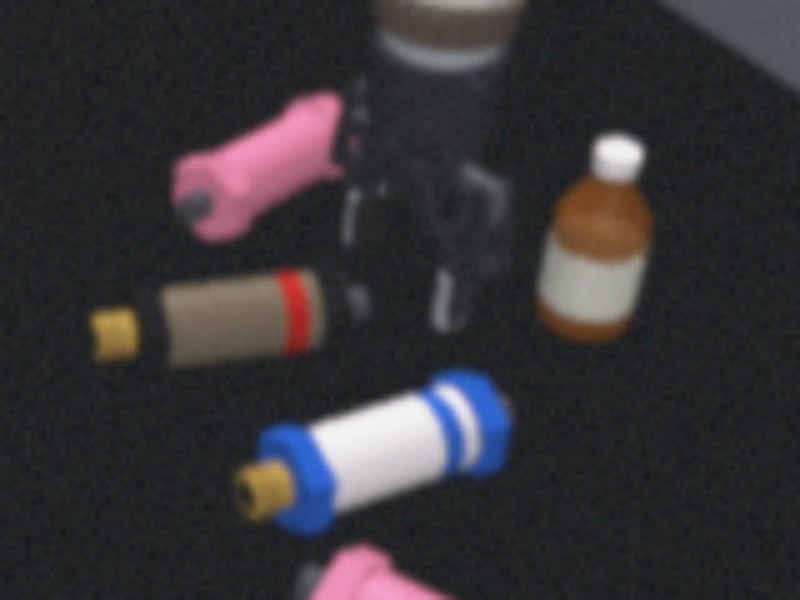

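The picture shows the filter undisturbed at (375,450). The open fingertips stand well above it, about 11 mm behind the reported TCP, where I expected 9 mm ahead. The real tool therefore sits about 20 mm higher than reported, so I go that much lower.

Emit:
move_arm(offset=[[-0.2, 0.35, 4], [0, 0, 3], [0, 0, 2], [0, 0, 1.5], [0, 0, 1.2]], twist=[[0, 0, 0], [0, 0, 0], [0, 0, 0], [0, 0, 0], [0, 0, 0]], grip=[1, 1, 1, 1, 1])

```text
time: 6.0
ee_pos: [0.6203, 0.2808, 0.0153]
tcp_rot: [-180.0, 0.0, 93.2]
wrist_force: [0.3, 0.1, -0.1]
opening: 0.0853
grasp_force: 0.0
```

Emit:
move_arm(offset=[[0, 0, 0.4], [0, 0, 0], [0, 0, 0], [0, 0, 0], [0, 0, 0]], twist=[[0, 0, 0], [0, 0, 0], [0, 0, 0], [0, 0, 0], [0, 0, 0]], grip=[1, 1, 0.8, 0.7, 0.65], force=40)

```text
time: 6.5
ee_pos: [0.621, 0.281, 0.0133]
tcp_rot: [179.9, -0.0, 93.2]
wrist_force: [-0.4, 0.2, -0.1]
opening: 0.0555
grasp_force: 0.0
```

```bash
python3 -c "
from pl import *
plan([])"
```

```text
t 6.5 tcp [0.621  0.281  0.0133] [ 1.7993e+02 -3.0000e-02  9.3150e+01] q [ 24.3  23.8   9.6  75.7   0.  111.2] F [-0.4  0.2 -0.1] M [-0.03 -0.   -0.04] op 0.0555 gf 0.0
```

Emit:
move_arm(offset=[[0, 0, 0], [0, 0, 0], [0, 0, 0], [0, 0, 0]], twist=[[0, 0, 0], [0, 0, 0], [0, 0, 0], [0, 0, 0]], grip=[0.55, 0.5, 0.5, 0.5], force=50)

```text
time: 6.9
ee_pos: [0.6213, 0.2811, 0.0138]
tcp_rot: [179.9, -0.0, 93.1]
wrist_force: [1.2, 0.3, 6.7]
opening: 0.0524
grasp_force: 53.5
```

Emit:
move_arm(offset=[[0, 0, -1], [0, 0, -3], [0, 0, -4], [0, 0, -4], [0, 0, -3.5]], twist=[[0, 0, 0], [0, 0, 0], [0, 0, 0], [0, 0, 0], [0, 0, 0]], grip=[0.5, 0.5, 0.5, 0.5, 0.5])

```text
time: 7.4
ee_pos: [0.6201, 0.2807, 0.1695]
tcp_rot: [-180.0, 0.0, 93.2]
wrist_force: [0.5, 0.9, -5.3]
opening: 0.052
grasp_force: 53.8
```

```bash
python3 -c "
from pl import *
plan([((.4548,-.0302,.17,79.45),11)])"
```

```text
t 7.4 tcp [0.6201 0.2807 0.1695] [-179.98    0.     93.16] q [ 24.4  23.   25.9  92.9   0.  111.2] F [ 0.5  0.9 -5.3] M [ 0.03 -0.08  0.01] op 0.052 gf 53.8
((0.4548, -0.0302, 0.17, 79.45), 11)
  [[-2.74, -1.66, -0.0], [-2.77, -1.59, -0.01], [-2.81, -1.54, -0.0], [-2.85, -1.47, -0.01], [-2.87, -1.41, -0.0]] [[-0.0, 0.0, 0.022], [-0.0, 0.0, 0.022], [-0.0, 0.0, 0.022], [-0.0, 0.0, 0.022], [-0.0, 0.0, 0.022]]
  [[-2.9, -1.34, -0.0], [-2.94, -1.28, -0.01], [-2.96, -1.22, -0.0], [-2.99, -1.15, -0.01], [-3.01, -1.09, -0.0]] [[-0.0, 0.0, 0.022], [-0.0, 0.0, 0.022], [-0.0, 0.0, 0.022], [-0.0, 0.0, 0.022], [-0.0, 0.0, 0.022]]
  [[-3.03, -1.02, -0.01]] [[-0.0, 0.0, 0.022]]
```

Emit:
move_arm(offset=[[-2.75, -1.65, 0], [-2.75, -1.6, 0], [-2.8, -1.55, 0], [-2.85, -1.45, 0], [-2.85, -1.4, 0]], twist=[[0, 0, 0.022], [0, 0, 0.022], [0, 0, 0.022], [0, 0, 0.022], [0, 0, 0.022]], grip=[0.5, 0.5, 0.5, 0.5, 0.5])

```text
time: 7.9
ee_pos: [0.5444, 0.1388, 0.1673]
tcp_rot: [-179.9, 0.0, 86.8]
wrist_force: [0.8, -0.6, -2.9]
opening: 0.0522
grasp_force: 54.0
```

Emit:
move_arm(offset=[[-2.9, -1.35, 0], [-2.95, -1.3, 0], [-2.95, -1.2, 0], [-3.0, -1.15, 0], [-3.0, -1.1, 0]], twist=[[0, 0, 0.022], [0, 0, 0.022], [0, 0, 0.022], [0, 0, 0.022], [0, 0, 0.022]], grip=[0.5, 0.5, 0.5, 0.5, 0.5])

```text
time: 8.4
ee_pos: [0.469, -0.0024, 0.1675]
tcp_rot: [-180.0, 0.0, 80.5]
wrist_force: [0.7, 0.0, -4.5]
opening: 0.052
grasp_force: 54.0
```

Emit:
move_arm(offset=[[-3.0, -1.0, 0], [0, 0, 0], [0, 0, 0]], twist=[[0, 0, 0.022], [0, 0, 0], [0, 0, 0]], grip=[0.5, 0.5, 0.5])

```text
time: 8.7
ee_pos: [0.4551, -0.0297, 0.1677]
tcp_rot: [180.0, -0.0, 79.2]
wrist_force: [0.5, -0.2, -3.9]
opening: 0.0522
grasp_force: 54.0
```

```bash
cat > fm.py <<'E'
from pl import *
def filt(p,zlo=.06):
    C=cloud(p); k=p['color'].astype(int); e=bot.get_obs()['ee_pos']
    q=C-np.r_[S,0]; c,s=np.cos(A),np.sin(A)
    Q=np.stack([c*q[...,0]+s*q[...,1],-s*q[...,0]+c*q[...,1],q[...,2]],-1)
    near=(abs(Q[...,0]+.06)<.06)&(abs(Q[...,1]-.07)<.16)&(Q[...,2]>zlo)&(Q[...,2]<.26)
    pr=lambda n,m:print(n,m.sum(),np.round(np.percentile(Q[near&m],[2,50,98],axis=0)*1000,1).tolist() if (near&m).sum()>3 else '')
    blue=(k[...,2]>k[...,0]+60); brass=(k[...,0]>k[...,2]+40)
    pr('blue far',blue&(Q[...,1]>.10)); pr('blue near',blue&(Q[...,1]<.04)); pr('brass',brass&(Q[...,1]>-.034)); pr('white',(k.min(-1)>140))
    w=near&(k.min(-1)>140)&(Q[...,1]>.04)&(Q[...,1]<.10)
    return Q,k,near
if __name__=='__main__':
    plan([])
    for n in ['scene','top']:
        p=viewer.camera(n); print(n); filt(p)
E
python3 fm.py
```

```text
t 8.7 tcp [ 0.4551 -0.0297  0.1677] [ 1.800e+02 -2.000e-02  7.921e+01] q [-3.7 -8.6 -9.1 89.5  0.  97. ] F [ 0.5 -0.2 -3.9] M [ 0.07 -0.03 -0.01] op 0.0522 gf 54.0
scene
blue far 358 [[-61.9, 101.0, 168.1], [-35.3, 129.4, 199.9], [-26.7, 145.0, 216.5]]
blue near 5229 [[-59.8, -3.4, 167.8], [-32.8, 5.5, 200.4], [-26.6, 14.2, 217.2]]
brass 2437 [[-65.5, -30.3, 177.2], [-48.5, -18.6, 191.6], [-41.7, -7.4, 199.8]]
white 77505 [[-91.3, -72.5, 62.4], [-39.5, 50.3, 189.2], [-18.9, 124.2, 212.2]]
top
blue far 393 [[-87.5, 101.4, 192.1], [-61.1, 131.0, 208.9], [-33.0, 146.8, 218.2]]
blue near 3488 
brass 2786 
white 75261 [[-99.4, 92.3, 79.0], [-68.5, 117.9, 204.7], [-23.3, 129.8, 213.7]]
```

Emit:
move_arm(offset=[[0, 0, 2.5], [0, 0, 2.5], [0, 0, 2], [0, 0, 1], [0, 0, 0.5]], twist=[[0, 0, -0.003], [0, 0, 0], [0, 0, 0], [0, 0, 0], [0, 0, 0]], grip=[0.5, 0.5, 0.5, 0.5, 0.5])

```text
time: 9.3
ee_pos: [0.4552, -0.0287, 0.0816]
tcp_rot: [-179.9, 0.0, 79.5]
wrist_force: [-0.0, 0.8, -4.9]
opening: 0.0519
grasp_force: 53.9
```

Emit:
move_arm(offset=[[0, 0, 0.2], [0, 0, 0.2], [0, 0, 0.1]], twist=[[0, 0, 0], [0, 0, 0], [0, 0, 0]], grip=[0.5, 0.5, 0.5])

```text
time: 9.6
ee_pos: [0.4559, -0.0293, 0.0781]
tcp_rot: [179.9, -0.0, 79.5]
wrist_force: [-1.0, -0.1, -5.1]
opening: 0.052
grasp_force: 53.9
```

```bash
python3 fm.py
```

```text
t 9.6 tcp [ 0.4559 -0.0293  0.0781] [ 1.7994e+02 -1.0000e-02  7.9460e+01] q [ -3.7  -8.3 -18.7  79.5  -0.   96.9] F [-1.  -0.1 -5.1] M [-0.    0.03 -0.04] op 0.052 gf 53.9
scene
blue far 356 [[-76.1, 101.6, 79.6], [-37.2, 129.9, 113.3], [-26.0, 145.0, 127.5]]
blue near 5232 [[-73.9, -3.1, 80.3], [-33.2, 5.6, 113.9], [-25.5, 14.6, 128.2]]
brass 2418 [[-63.8, -29.9, 88.5], [-47.0, -18.9, 103.1], [-40.6, -6.5, 109.3]]
white 78845 [[-65.5, -75.3, 63.7], [-36.0, 49.0, 106.2], [-17.6, 124.9, 142.9]]
top
blue far 338 [[-88.3, 101.5, 102.4], [-61.0, 131.2, 119.0], [-33.0, 146.7, 128.4]]
blue near 3490 
brass 2778 
white 72367 [[-99.8, 97.3, 76.7], [-68.8, 118.4, 112.4], [-23.0, 127.8, 123.9]]
```

Emit:
move_arm(offset=[[-0.1, -0.1, 0.2], [0, 0, 0.2], [0, 0, 0.1], [0, 0, 0.1], [0, 0, 0]], twist=[[0, 0, 0], [0, 0, 0], [0, 0, 0], [0, 0, 0], [0, 0, 0]], grip=[0.5, 0.5, 0.5, 0.5, 0.5])

```text
time: 10.2
ee_pos: [0.4549, -0.0303, 0.0736]
tcp_rot: [179.9, -0.0, 79.4]
wrist_force: [-5.7, -0.7, 14.0]
opening: 0.0522
grasp_force: 56.0
```

Emit:
move_arm(offset=[[0, 0, 0.1], [0, 0, 0], [0, 0, 0]], twist=[[0, 0, 0], [0, 0, 0], [0, 0, 0]], grip=[0.5, 0.5, 0.5])

```text
time: 10.5
ee_pos: [0.4549, -0.0303, 0.0735]
tcp_rot: [179.8, -0.0, 79.4]
wrist_force: [-8.2, 0.2, 21.2]
opening: 0.0522
grasp_force: 56.8
```

Emit:
move_arm(offset=[[0, -0.1, -0.15], [0, 0, 0], [0, 0, 0]], twist=[[0, 0, 0], [0, 0, 0], [0, 0, 0]], grip=[0.5, 0.5, 0.5], force=20)

```text
time: 10.8
ee_pos: [0.4548, -0.0303, 0.0736]
tcp_rot: [179.8, -0.0, 79.4]
wrist_force: [2.1, -1.3, 9.8]
opening: 0.0519
grasp_force: 55.4
```

Emit:
move_arm(offset=[[0, 0, 0], [0, 0, 0], [0, 0, 0], [0, 0, 0]], twist=[[0, 0, 0], [0, 0, 0], [0, 0, 0], [0, 0, 0]], grip=[0.7, 0.8, 0.9, 1])

```text
time: 11.2
ee_pos: [0.4531, -0.0299, 0.0717]
tcp_rot: [-180.0, 0.0, 79.5]
wrist_force: [0.4, -0.4, -0.3]
opening: 0.0849
grasp_force: 0.0
```

Emit:
move_arm(offset=[[0, 0, -1], [0, 0, -2], [0, 0, -3], [0, 0, -4], [0, 0, -3]], twist=[[0, 0, 0], [0, 0, 0], [0, 0, 0], [0, 0, 0], [0, 0, 0]], grip=[1, 1, 1, 1, 1])

```text
time: 11.7
ee_pos: [0.4533, -0.03, 0.2049]
tcp_rot: [179.9, -0.0, 79.5]
wrist_force: [0.1, 0.4, -0.4]
opening: 0.0855
grasp_force: 0.0
```

```bash
python3 fm.py; python3 -c "
from pl import *
print(st(.018,-.13))
plan([((*st(.018,-.13),.2,169.45),11)])"
```

```text
t 11.7 tcp [ 0.4533 -0.03    0.2049] [ 1.7991e+02 -1.0000e-02  7.9460e+01] q [-3.8 -8.5 -4.9 93.5  0.  96.8] F [ 0.1  0.4 -0.4] M [ 0.04 -0.01 -0.01] op 0.0855 gf 0.0
scene
blue far 346 [[-76.5, 101.0, 74.6], [-37.6, 129.7, 107.7], [-27.8, 143.7, 123.6]]
blue near 5224 [[-76.5, -4.3, 75.2], [-35.4, 4.3, 109.3], [-26.4, 12.9, 124.4]]
brass 2420 [[-64.2, -30.6, 82.3], [-48.7, -19.9, 99.2], [-42.5, -8.3, 105.0]]
white 76918 [[-68.4, -72.7, 66.6], [-38.6, 58.5, 103.1], [-19.0, 122.6, 118.1]]
top
blue far 318 [[-88.7, 100.9, 100.9], [-61.8, 130.3, 115.2], [-33.8, 145.7, 124.0]]
blue near 3485 
brass 2782 
white 76979 [[-98.6, 79.9, 80.0], [-64.6, 107.4, 111.1], [-24.3, 126.5, 119.2]]
[ 0.49489356 -0.2410981 ]
t 11.8 tcp [ 0.4548 -0.0301  0.2069] [ 1.7962e+02 -5.0000e-02  7.9460e+01] q [-3.8 -8.5 -4.7 93.4  0.  96.8] F [-0.2  0.1  0.3] M [-0.04  0.01  0.  ] op 0.0854 gf 0.0
((np.float64(0.4948935630384465), np.float64(-0.24109809848977437), 0.2, 169.45), 11)
  [[-1.82, 0.71, 0.07], [-1.9, 0.44, 0.06], [-1.95, 0.17, 0.07], [-1.95, -0.11, 0.06], [-1.91, -0.39, 0.07]] [[0.001, 0.0, -0.143], [0.001, 0.0, -0.143], [0.001, 0.0, -0.143], [0.001, 0.0, -0.143], [0.001, 0.0, -0.143]]
  [[-1.84, -0.66, 0.06], [-1.73, -0.91, 0.07], [-1.58, -1.15, 0.07], [-1.39, -1.36, 0.07], [-1.2, -1.55, 0.07]] [[0.001, 0.0, -0.143], [0.001, 0.0, -0.143], [0.001, 0.0, -0.143], [0.001, 0.0, -0.143], [0.001, 0.0, -0.143]]
  [[-0.95, -1.7, 0.07]] [[0.001, 0.0, -0.143]]
```

Emit:
move_arm(offset=[[-1.8, 0.7, 0], [-1.9, 0.45, 0], [-1.95, 0.15, 0], [-1.95, -0.1, 0], [-1.9, -0.4, 0]], twist=[[0, 0, -0.143], [0, 0, -0.143], [0, 0, -0.143], [0, 0, -0.143], [0, 0, -0.143]], grip=[1, 1, 1, 1, 1])

```text
time: 12.3
ee_pos: [0.4713, -0.1263, 0.2019]
tcp_rot: [-180.0, -0.0, 120.8]
wrist_force: [0.6, 0.4, 0.7]
opening: 0.0852
grasp_force: 0.0
```

Emit:
move_arm(offset=[[-1.85, -0.65, 0], [-1.75, -0.9, 0], [-1.6, -1.15, 0], [-1.4, -1.35, 0], [-1.2, -1.55, 0]], twist=[[0, 0, -0.143], [0, 0, -0.143], [0, 0, -0.143], [0, 0, -0.143], [0, 0, -0.143]], grip=[1, 1, 1, 1, 1])

```text
time: 12.8
ee_pos: [0.4902, -0.2225, 0.2018]
tcp_rot: [180.0, -0.0, 161.7]
wrist_force: [1.0, 0.5, -0.4]
opening: 0.0858
grasp_force: 0.0
```

Emit:
move_arm(offset=[[-0.95, -1.7, 0], [0, 0, 0], [0, 0, 0]], twist=[[0, 0, -0.143], [0, 0, 0], [0, 0, 0]], grip=[1, 1, 1])

```text
time: 13.1
ee_pos: [0.4936, -0.2409, 0.2016]
tcp_rot: [180.0, -0.1, 169.4]
wrist_force: [-0.3, -0.1, 0.4]
opening: 0.0852
grasp_force: 0.0
```

```bash
cat > nm.py <<'E'
from pl import *
def nut():
    p=viewer.camera('scene'); C=cloud(p); k=p['color'].astype(int); q=C-np.r_[S,0]; c,s=np.cos(A),np.sin(A)
    Q=np.stack([c*q[...,0]+s*q[...,1],-s*q[...,0]+c*q[...,1],q[...,2]],-1)
    m=(abs(Q[...,2]-.09)<.035)&(k[...,0]>k[...,2]+35)&(Q[...,0]<.095)&(Q[...,0]>-.1)&(Q[...,1]<-.044)&(Q[...,1]>-.175)
    m=cv2.morphologyEx(m.astype(np.uint8),cv2.MORPH_OPEN,np.ones((2,2)))>0
    print('nut brass st mm',m.sum(),np.round(np.percentile(Q[m],[2,50,98],axis=0)*1000,1).tolist())
    return p
def tool():
    o=bot.get_obs(); d=o['ee_pos'][:2]-S; c,s=np.cos(A),np.sin(A)
    print('tool st mm',np.round([1000*(c*d[0]+s*d[1]),1000*(-s*d[0]+c*d[1])],1),'yaw st',round(o['tcp_rot'][2]-np.degrees(A),2))
E
python3 -c "
from nm import *
nut();tool()
plan([((*st(.018,-.13),.11,169.45),4),((*st(.018,-.13),.064,169.45),4)])"
```

```text
nut brass st mm 307 [[-46.0, -151.2, 7.2], [35.8, -124.8, 99.4], [42.3, -105.2, 112.9]]
tool st mm [  16.6 -129.7] yaw st 179.95
t 13.2 tcp [ 0.4936 -0.2405  0.2018] [ 1.7998e+02 -3.0000e-02  1.6940e+02] q [-26.    4.5   7.4  92.9   0.  -15.4] F [-0.2 -0.3 -0.3] M [-0.    0.03  0.03] op 0.0854 gf 0.0
((np.float64(0.4948935630384465), np.float64(-0.24109809848977437), 0.11, 169.45), 4)
  [[-0.04, -0.01, 2.3], [-0.03, -0.01, 2.29], [-0.04, -0.01, 2.3], [-0.03, -0.01, 2.29]] [[0.0, -0.0, -0.0], [0.0, -0.0, -0.0], [0.0, -0.0, -0.0], [0.0, -0.0, -0.0]]
((np.float64(0.4948935630384465), np.float64(-0.24109809848977437), 0.064, 169.45), 4)
  [[-0.0, 0.0, 1.15], [-0.0, 0.0, 1.15], [-0.01, 0.0, 1.15], [0.0, 0.0, 1.15]] [[0.0, -0.0, -0.0], [0.0, -0.0, -0.0], [0.0, -0.0, -0.0], [0.0, -0.0, -0.0]]
```

Emit:
move_arm(offset=[[-0.15, 0, 3], [0, 0, 3], [0, 0, 2.5], [0, 0, 2], [0, 0, 1.3]], twist=[[0, 0, 0], [0, 0, 0], [0, 0, 0], [0, 0, 0], [0, 0, 0]], grip=[1, 1, 1, 1, 1])

```text
time: 13.65
ee_pos: [0.4947, -0.2401, 0.0825]
tcp_rot: [180.0, -0.1, 169.5]
wrist_force: [0.1, -0.6, 0.4]
opening: 0.0857
grasp_force: 0.0
```

Emit:
move_arm(offset=[[0, 0, 1.0], [0, 0, 0.8], [0, 0, 0], [0, 0, 0], [0, 0, 0]], twist=[[0, 0, 0], [0, 0, 0], [0, 0, 0], [0, 0, 0], [0, 0, 0]], grip=[1, 1, 0.8, 0.7, 0.68], force=30)

```text
time: 14.15
ee_pos: [0.4957, -0.2414, 0.0668]
tcp_rot: [-180.0, 0.1, 169.6]
wrist_force: [-1.0, -0.3, -0.7]
opening: 0.0582
grasp_force: 0.0
```

```bash
python3 -c "
from nm import *
tool();plan([]);p=nut()
u,v=map(int,proj(p,[.495,-.24,.09]))
cv2.imwrite('pics/n1.png',cv2.resize(p['color'][v-50:v+50,u-66:u+66],None,fx=6,fy=6,interpolation=2)[:,:,::-1])
"
```

```text
tool st mm [  18.9 -130.2] yaw st 180.12
t 14.2 tcp [ 0.4957 -0.2414  0.0668] [-1.7998e+02  7.0000e-02  1.6957e+02] q [-26.    4.9  -7.1  77.9   0.  -15.5] F [-1.  -0.3 -0.7] M [-0.01 -0.05  0.02] op 0.0582 gf 0.0
nut brass st mm 309 [[-28.4, -151.0, 8.7], [35.6, -124.4, 101.1], [41.9, -100.7, 112.9]]
```

View pics/n1.png

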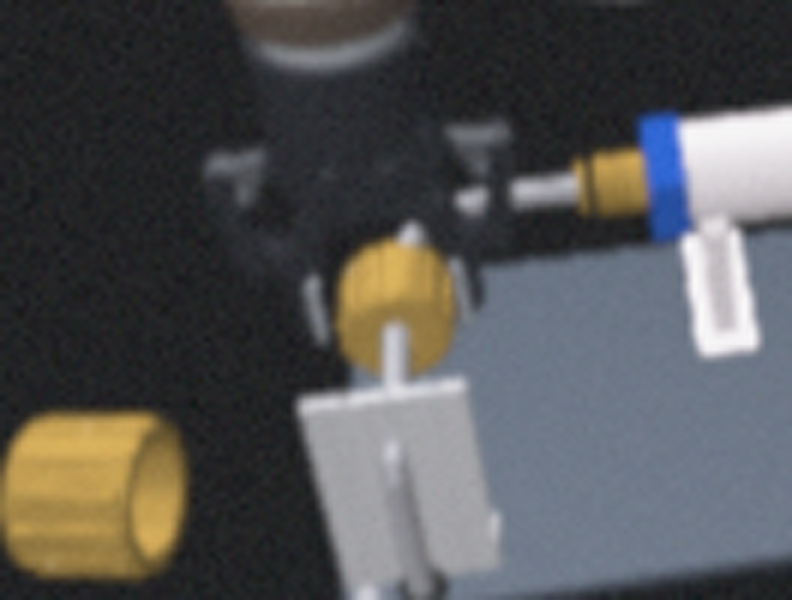

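The picture shows the nut at (395,305) centred between the two fingers, at (315,310) and (465,285). The filter is seated, with its inlet at the collar (575,185). I lower slightly and close.

Emit:
move_arm(offset=[[0, 0, 0.3], [0, 0, 0], [0, 0, 0], [0, 0, 0], [0, 0, 0]], twist=[[0, 0, 0], [0, 0, 0], [0, 0, 0], [0, 0, 0], [0, 0, 0]], grip=[0.65, 0.6, 0.55, 0.52, 0.5], force=35)

```text
time: 14.7
ee_pos: [0.4953, -0.2412, 0.0631]
tcp_rot: [180.0, 0.0, 169.6]
wrist_force: [0.0, 1.1, 1.0]
opening: 0.0507
grasp_force: 36.2
```

```bash
python3 -c "
from nm import *
tool();plan([])"
```

```text
tool st mm [  18.4 -130. ] yaw st 180.14
t 14.7 tcp [ 0.4953 -0.2412  0.0631] [1.8000e+02 1.0000e-02 1.6959e+02] q [-26.    5.   -7.4  77.6   0.  -15.6] F [0.  1.1 1. ] M [ 0.17 -0.06  0.02] op 0.0507 gf 36.2
```

Emit:
move_arm(offset=[[0, 0, -0.1], [0, 0, -0.1], [0, 0, -0.1], [0, 0, 0], [0, 0, 0]], twist=[[0, 0, 0], [0, 0, 0], [0, 0, 0], [0, 0, 0], [0, 0, 0]], grip=[0.5, 0.5, 0.5, 0.5, 0.5])

```text
time: 15.2
ee_pos: [0.4952, -0.2412, 0.0659]
tcp_rot: [180.0, -0.0, 169.6]
wrist_force: [0.4, -0.1, -1.4]
opening: 0.05
grasp_force: 36.4
```

```bash
cat > path.py <<'E'
from nm import *
from scipy.optimize import brentq
def tube(s): # arclength from station x=.06 towards end, mm
    L1=65.; L2=55*np.pi/2
    if s<L1: return np.array([60-s,-130.])
    if s<L1+L2: a=(s-L1)/55; return np.array([-5-55*np.sin(a),-75-55*np.cos(a)])
    return np.array([-60,-75+s-L1-L2])
def pose(s): # s: arclength of hub centre
    a,b=tube(s-8),tube(s+8); t=(b-a)/np.linalg.norm(b-a)
    return (a+b)/2+10.5*t, np.degrees(np.arctan2(t[1],t[0]))%360
SE=65+55*np.pi/2+35-10.5
def gen(s0,s1,N,z,p=None,r=None):
    G=[]
    for s in np.linspace(s0,s1,N+1)[1:]:
        O,y=pose(s); G.append((*st(*O/1000),z,y+np.degrees(A)))
    if p is None:
        o=[bot.get_obs()]; p=o[0]['ee_pos']; r=R.from_euler('xyz',o[0]['tcp_rot'],degrees=True)
    offs=[];tw=[]
    for g in G:
        (d,t),=rows(p,r,g,1)[0]; _,p,r=rows(p,r,g,1); 
        offs.append([round(x,2) for x in d]); tw.append([0,0,round(t[2],3)])
    for i in range(0,len(G),5): print(offs[i:i+5],tw[i:i+5],np.round(pose(np.linspace(s0,s1,N+1)[min(i+5,N)])[0],1))
    print(p,r.as_euler('xyz',degrees=True))
E
python3 -c "
from path import *
tool();plan([]);nut();o=bot.get_obs();print(o['ee_pos'],o['wrist_force']);tool();nut();tool()
print(SE)
gen(52.1+0,SE-2,38,.066,np.r_[st(.0184,-.13),.066],Rd(180+np.degrees(A)))"
```

```text
tool st mm [  18.4 -130.1] yaw st 180.13
t 15.2 tcp [ 0.4952 -0.2412  0.0659] [ 1.8000e+02 -1.0000e-02  1.6958e+02] q [-26.    4.9  -7.2  77.9  -0.  -15.6] F [ 0.4 -0.1 -1.4] M [-0.02  0.02  0.  ] op 0.05 gf 36.4
nut brass st mm 300 [[-32.3, -151.7, 8.3], [36.1, -127.1, 104.1], [42.4, -105.7, 115.8]]
[ 0.49521959 -0.24125218  0.06590505] [ 0.68012698 -0.33934303 -2.52232716]
tool st mm [  18.3 -130.1] yaw st 180.13
nut brass st mm 298 [[-35.7, -151.5, 8.0], [36.3, -126.7, 104.3], [42.2, -105.3, 116.9]]
tool st mm [  18.3 -130.1] yaw st 180.13
175.8937979737193
[[2.42, 0.0, 0.0], [0.32, 0.0, 0.0], [0.32, 0.02, 0.0], [0.32, 0.04, 0.0], [0.32, 0.05, 0.0]] [[0, 0, 0.0], [0, 0, 0.001], [0, 0, 0.012], [0, 0, 0.023], [0, 0, 0.034]] [ -18.6 -128.7]
[[0.32, 0.07, 0.0], [0.31, 0.07, 0.0], [0.32, 0.07, 0.0], [0.31, 0.07, 0.0], [0.32, 0.07, 0.0]] [[0, 0, 0.047], [0, 0, 0.056], [0, 0, 0.059], [0, 0, 0.058], [0, 0, 0.058]] [ -33.4 -122.6]
[[0.31, 0.07, 0.0], [0.32, 0.07, 0.0], [0.31, 0.07, 0.0], [0.32, 0.07, 0.0], [0.31, 0.07, 0.0]] [[0, 0, 0.058], [0, 0, 0.059], [0, 0, 0.058], [0, 0, 0.058], [0, 
[... 261 characters left out ...]
07, 0.0], [0.32, 0.07, 0.0], [0.31, 0.07, 0.0]] [[0, 0, 0.058], [0, 0, 0.058], [0, 0, 0.059], [0, 0, 0.058], [0, 0, 0.058]] [-59.7 -83.7]
[[0.32, 0.07, 0.0], [0.32, 0.07, 0.0], [0.31, 0.08, 0.0], [0.32, 0.06, 0.0], [0.31, 0.05, 0.0]] [[0, 0, 0.059], [0, 0, 0.058], [0, 0, 0.058], [0, 0, 0.057], [0, 0, 0.046]] [-60.2 -67.6]
[[0.32, 0.03, 0.0], [0.32, 0.02, 0.0], [0.32, 0.01, 0.0], [0.32, -0.0, 0.0], [0.32, -0.0, 0.0]] [[0, 0, 0.035], [0, 0, 0.023], [0, 0, 0.011], [0, 0, 0.002], [0, 0, -0.0]] [-60.  -51.6]
[[0.32, -0.0, 0.0], [0.32, -0.0, 0.0], [0.32, -0.0, 0.0]] [[0, 0, -0.0], [0, 0, -0.0], [0, 0, -0.0]] [-60. -42.]
[ 0.4343346  -0.14035514  0.066     ] [180.           0.          79.43833038]
```

Emit:
move_arm(offset=[[0.3, 0, 0], [0.3, 0, 0], [0.3, 0, 0], [0.3, 0, 0], [0.3, 0, 0]], twist=[[0, 0, 0], [0, 0, 0], [0, 0, 0], [0, 0, 0], [0, 0, 0]], grip=[0.5, 0.5, 0.5, 0.5, 0.5])

```text
time: 15.8
ee_pos: [0.4802, -0.2385, 0.066]
tcp_rot: [-180.0, 0.0, 169.6]
wrist_force: [-0.0, -0.5, -2.1]
opening: 0.0502
grasp_force: 36.4
```

Emit:
move_arm(offset=[[0.3, 0, 0], [0.3, 0, 0], [0.3, 0, 0], [0, 0, 0]], twist=[[0, 0, 0], [0, 0, 0], [0, 0, 0], [0, 0, 0]], grip=[0.5, 0.5, 0.5, 0.5])

```text
time: 16.2
ee_pos: [0.4714, -0.2369, 0.066]
tcp_rot: [-180.0, -0.0, 169.6]
wrist_force: [0.4, 0.6, -1.1]
opening: 0.05
grasp_force: 36.4
```

```bash
python3 -c "
from path import *
tool();plan([]);nut()
gen(55.36,68.4,4,.066)"
```

```text
tool st mm [  -5.9 -130.1] yaw st 180.13
t 16.2 tcp [ 0.4714 -0.2369  0.066 ] [-180.     -0.    169.58] q [-26.7   1.8 -10.5  77.8  -0.  -16.3] F [ 0.4  0.6 -1.1] M [-0.   -0.02  0.02] op 0.05 gf 36.4
nut brass st mm 288 [[-23.6, -152.2, 68.6], [12.1, -127.8, 104.0], [17.9, -105.2, 116.9]]
[[0.34, 0.02, 0.01], [0.33, 0.02, -0.0], [0.32, 0.04, -0.0], [0.32, 0.05, -0.01]] [[0, 0, 0.004], [0, 0, 0.012], [0, 0, 0.024], [0, 0, 0.036]] [ -18.8 -128.6]
[ 0.45896659 -0.23306021  0.0660499 ] [-1.79999425e+02  7.84631024e-03  1.65222740e+02]
```

Emit:
move_arm(offset=[[0.32, 0.02, 0], [0.32, 0.02, 0], [0.32, 0.04, 0], [0.32, 0.05, 0]], twist=[[0, 0, 0.003], [0, 0, 0.012], [0, 0, 0.024], [0, 0, 0.036]], grip=[0.5, 0.5, 0.5, 0.5])

```text
time: 16.65
ee_pos: [0.4591, -0.2331, 0.066]
tcp_rot: [-180.0, -0.0, 165.2]
wrist_force: [1.5, -0.2, -1.1]
opening: 0.0503
grasp_force: 36.4
```

Emit:
move_arm(offset=[[0.32, 0.07, 0], [0.31, 0.07, 0], [0.32, 0.07, 0], [0.31, 0.07, 0], [0.32, 0.07, 0]], twist=[[0, 0, 0.047], [0, 0, 0.056], [0, 0, 0.059], [0, 0, 0.058], [0, 0, 0.058]], grip=[0.5, 0.5, 0.5, 0.5, 0.5])

```text
time: 17.15
ee_pos: [0.4456, -0.2242, 0.066]
tcp_rot: [180.0, 0.0, 149.1]
wrist_force: [0.1, -0.1, -1.9]
opening: 0.0504
grasp_force: 36.4
```

```bash
python3 -c "
from path import *
tool();plan([]);print(pose(84.7),pose(84))
gen(84.7,101,5,.066)"
```

```text
tool st mm [ -33.6 -122.4] yaw st 159.7
t 17.1 tcp [ 0.4456 -0.2242  0.066 ] [180.     0.   149.15] q [-26.7  -2.2 -14.4  77.8   0.    4.1] F [ 0.1 -0.1 -1.9] M [ 0.01 -0.   -0.  ] op 0.0504 gf 36.4
(array([ -33.911477  , -122.28452788]), np.float64(159.4776935198596)) (array([ -33.3073486 , -122.64865259]), np.float64(160.20691253184432))
[[0.36, 0.07, 0.0], [0.32, 0.07, 0.0], [0.32, 0.07, 0.0], [0.32, 0.07, 0.0], [0.32, 0.08, 0.0]] [[0, 0, 0.063], [0, 0, 0.059], [0, 0, 0.06], [0, 0, 0.059], [0, 0, 0.059]] [ -46.5 -111.8]
[ 0.43487815 -0.21134431  0.06601207] [1.79998812e+02 2.98650660e-03 1.31959164e+02]
```

Tracking is exact and the force stays near zero; I continue round the bend.

Emit:
move_arm(offset=[[0.34, 0.07, 0], [0.32, 0.07, 0], [0.32, 0.07, 0], [0.32, 0.07, 0], [0.32, 0.07, 0]], twist=[[0, 0, 0.061], [0, 0, 0.059], [0, 0, 0.059], [0, 0, 0.059], [0, 0, 0.059]], grip=[0.5, 0.5, 0.5, 0.5, 0.5])

```text
time: 17.65
ee_pos: [0.4349, -0.2115, 0.066]
tcp_rot: [-180.0, -0.0, 132.1]
wrist_force: [-0.1, -1.0, -2.3]
opening: 0.0501
grasp_force: 36.4
```

Emit:
move_arm(offset=[[0.31, 0.07, 0], [0.32, 0.07, 0], [0.31, 0.07, 0], [0.32, 0.07, 0], [0.31, 0.07, 0]], twist=[[0, 0, 0.058], [0, 0, 0.058], [0, 0, 0.058], [0, 0, 0.058], [0, 0, 0.058]], grip=[0.5, 0.5, 0.5, 0.5, 0.5])

```text
time: 18.15
ee_pos: [0.4286, -0.1968, 0.066]
tcp_rot: [180.0, 0.0, 115.5]
wrist_force: [0.5, 0.3, -2.4]
opening: 0.0506
grasp_force: 36.4
```

```bash
python3 -c "
from path import *
tool();plan([]);print(pose(117),pose(116.5))
gen(117,150,10,.066)"
```

```text
tool st mm [-55.2 -98.6] yaw st 126.06
t 18.1 tcp [ 0.4286 -0.1968  0.066 ] [180.     0.   115.51] q [-24.7  -5.9 -17.9  78.   -0.   39.8] F [ 0.5  0.3 -2.4] M [ 0.03 -0.   -0.02] op 0.0506 gf 36.4
(array([-55.26751602, -98.34259865]), np.float64(125.8294448239949)) (array([-55.05323634, -98.79860521]), np.float64(126.35031554684112))
[[0.34, 0.09, 0.0], [0.33, 0.07, 0.0], [0.32, 0.07, 0.0], [0.33, 0.07, 0.0], [0.32, 0.08, 0.0]] [[0, 0, 0.064], [0, 0, 0.06], [0, 0, 0.06], [0, 0, 0.06], [0, 0, 0.06]] [-59.9 -82.4]
[[0.33, 0.07, 0.0], [0.32, 0.07, 0.0], [0.33, 0.07, 0.0], [0.32, 0.07, 0.0], [0.33, 0.04, 0.0]] [[0, 0, 0.06], [0, 0, 0.06], [0, 0, 0.06], [0, 0, 0.054], [0, 0, 0.041]] [-60.1 -65.9]
[ 0.42985767 -0.16374593  0.06601277] [1.79995254e+02 1.60208355e-03 8.23397107e+01]
```

Emit:
move_arm(offset=[[0.34, 0.08, 0], [0.33, 0.07, 0], [0.32, 0.07, 0], [0.33, 0.07, 0], [0.32, 0.08, 0]], twist=[[0, 0, 0.063], [0, 0, 0.06], [0, 0, 0.06], [0, 0, 0.06], [0, 0, 0.06]], grip=[0.5, 0.5, 0.5, 0.5, 0.5])

```text
time: 18.65
ee_pos: [0.4269, -0.1801, 0.066]
tcp_rot: [180.0, 0.0, 98.1]
wrist_force: [1.0, -0.3, -1.1]
opening: 0.0501
grasp_force: 36.4
```

Emit:
move_arm(offset=[[0.33, 0.07, 0], [0.32, 0.07, 0], [0.33, 0.07, 0], [0.32, 0.07, 0], [0.33, 0.04, 0]], twist=[[0, 0, 0.06], [0, 0, 0.06], [0, 0, 0.06], [0, 0, 0.054], [0, 0, 0.041]], grip=[0.5, 0.5, 0.5, 0.5, 0.5])

```text
time: 19.15
ee_pos: [0.4297, -0.1638, 0.066]
tcp_rot: [180.0, 0.0, 82.4]
wrist_force: [0.1, 0.2, -2.0]
opening: 0.0503
grasp_force: 36.4
```

```bash
python3 -c "
from path import *
tool();plan([]);print(pose(150))
gen(150,SE-4,7,.066)"
```

```text
tool st mm [-60.2 -65.9] yaw st 92.96
t 19.1 tcp [ 0.4297 -0.1638  0.066 ] [179.99   0.    82.41] q [-20.9  -7.6 -19.4  78.1  -0.   76.7] F [ 0.1  0.2 -2. ] M [ 0.02 -0.02  0.01] op 0.0503 gf 36.4
(array([-60.12588127, -65.88417943]), np.float64(92.87152240316384))
[[0.31, 0.03, 0.0], [0.32, 0.01, 0.0], [0.31, 0.01, 0.0], [0.31, -0.0, 0.0], [0.32, -0.0, 0.0]] [[0, 0, 0.029], [0, 0, 0.017], [0, 0, 0.006], [0, 0, -0.0], [0, 0, -0.0]] [-60.  -50.3]
[[0.31, -0.0, 0.0], [0.31, -0.0, 0.0]] [[0, 0, -0.0], [0, 0, -0.0]] [-60. -44.]
[ 0.4339874  -0.14228413  0.06601763] [1.79992232e+02 1.95456309e-03 7.94325503e+01]
```

Emit:
move_arm(offset=[[0.31, 0.02, 0], [0.32, 0.01, 0], [0.31, 0.01, 0], [0.31, 0, 0], [0.32, 0, 0]], twist=[[0, 0, 0.028], [0, 0, 0.017], [0, 0, 0.006], [0, 0, 0], [0, 0, 0]], grip=[0.5, 0.5, 0.5, 0.5, 0.5])

```text
time: 19.65
ee_pos: [0.4329, -0.1483, 0.066]
tcp_rot: [180.0, -0.0, 79.7]
wrist_force: [0.1, 0.4, -1.4]
opening: 0.0502
grasp_force: 36.4
```

Emit:
move_arm(offset=[[0.2, 0, 0], [0.2, 0, 0], [0.1, 0, 0], [0.1, 0, 0]], twist=[[0, 0, 0], [0, 0, 0], [0, 0, 0], [0, 0, 0]], grip=[0.5, 0.5, 0.5, 0.5])

```text
time: 20.05
ee_pos: [0.4339, -0.1425, 0.066]
tcp_rot: [-180.0, 0.0, 79.7]
wrist_force: [0.3, 0.9, -1.6]
opening: 0.0499
grasp_force: 36.4
```

```bash
python3 -c "
from path import *
tool();plan([]);nut()"
```

```text
tool st mm [-60.  -44.3] yaw st 90.24
t 20.1 tcp [ 0.4339 -0.1425  0.066 ] [-180.      0.     79.69] q [-18.2  -8.  -19.8  78.2  -0.   82.1] F [ 0.3  0.9 -1.6] M [-0.1  -0.06 -0.04] op 0.0499 gf 36.4
nut brass st mm 31 [[-130.8, -64.5, -0.5], [-34.9, -59.6, 95.6], [3.6, -55.2, 151.1]]
```

Emit:
move_arm(offset=[[0.1, 0, 0], [0.1, 0, 0], [0.1, 0, 0], [0, 0, 0]], twist=[[0, 0, 0], [0, 0, 0], [0, 0, 0], [0, 0, 0]], grip=[0.5, 0.5, 0.5, 0.5])

```text
time: 20.5
ee_pos: [0.4345, -0.1396, 0.066]
tcp_rot: [-180.0, -0.0, 79.7]
wrist_force: [-0.5, 0.5, -2.0]
opening: 0.0506
grasp_force: 36.4
```

Emit:
move_arm(offset=[[0.05, 0, 0], [0, 0, 0]], twist=[[0, 0, 0], [0, 0, 0]], grip=[0.5, 0.5])

```text
time: 20.7
ee_pos: [0.4345, -0.1392, 0.066]
tcp_rot: [180.0, 0.0, 79.7]
wrist_force: [-0.3, 0.5, -2.2]
opening: 0.05
grasp_force: 36.4
```

```bash
python3 -c "
from path import *
tool();plan([])"
```

```text
tool st mm [-60.  -40.8] yaw st 90.24
t 20.7 tcp [ 0.4345 -0.1392  0.066 ] [180.     0.    79.69] q [-17.8  -8.1 -19.9  78.2  -0.   82.6] F [-0.3  0.5 -2.2] M [-0.05  0.01  0.01] op 0.05 gf 36.4
```

Emit:
move_arm(offset=[[0.05, 0, 0], [0.05, 0, 0], [0, 0, 0]], twist=[[0, 0, 0], [0, 0, 0], [0, 0, 0]], grip=[0.5, 0.5, 0.5])

```text
time: 21.0
ee_pos: [0.4347, -0.1383, 0.066]
tcp_rot: [180.0, 0.0, 79.7]
wrist_force: [-0.3, -1.0, -1.8]
opening: 0.0502
grasp_force: 36.4
```

Emit:
move_arm(offset=[[0.05, 0, 0], [0.05, 0, 0], [0, 0, 0]], twist=[[0, 0, 0], [0, 0, 0], [0, 0, 0]], grip=[0.5, 0.5, 0.5])

```text
time: 21.3
ee_pos: [0.4347, -0.1382, 0.066]
tcp_rot: [-180.0, 0.1, 79.6]
wrist_force: [-1.3, -7.3, -2.1]
opening: 0.0502
grasp_force: 36.5
```

```bash
python3 -c "
from path import *
tool();plan([])"
```

```text
tool st mm [-60.  -39.8] yaw st 90.19
t 21.3 tcp [ 0.4347 -0.1382  0.066 ] [-1.800e+02  1.400e-01  7.964e+01] q [-17.5  -8.1 -19.9  78.2  -0.1  82.8] F [-1.3 -7.3 -2.1] M [-1.47  0.29 -0.06] op 0.0502 gf 36.5
```

Emit:
move_arm(offset=[[-0.06, 0, 0.1], [0, 0, 0.1], [0, 0, 0.08], [0, 0, 0]], twist=[[0, 0, 0], [0, 0, 0], [0, 0, 0], [0, 0, 0]], grip=[0.5, 0.5, 0.5, 0.5], force=25)

```text
time: 21.7
ee_pos: [0.435, -0.1382, 0.0634]
tcp_rot: [180.0, 0.1, 79.7]
wrist_force: [-0.2, -5.2, -0.0]
opening: 0.0507
grasp_force: 36.7
```

```bash
python3 -c "
from path import *
tool();plan([])"
```

```text
tool st mm [-59.7 -39.9] yaw st 90.22
t 21.7 tcp [ 0.435  -0.1382  0.0634] [1.7996e+02 6.0000e-02 7.9670e+01] q [-17.6  -8.  -20.1  77.9  -0.1  82.7] F [-0.2 -5.2 -0. ] M [-1.05  0.11  0.  ] op 0.0507 gf 36.7
```

Emit:
move_arm(offset=[[0, 0, 0], [0, 0, 0], [0, 0, 0], [0, 0, 0], [0, 0, 0]], twist=[[0, 0, 0], [0, 0, 0], [0, 0, 0], [0, 0, 0], [0, 0, 0]], grip=[0.65, 0.75, 0.85, 0.95, 0.95])

```text
time: 22.2
ee_pos: [0.4348, -0.1377, 0.0632]
tcp_rot: [-180.0, -0.0, 79.7]
wrist_force: [0.4, -0.2, -0.5]
opening: 0.081
grasp_force: 0.0
```

Emit:
move_arm(offset=[[0, 0, -1], [0, 0, -2], [0, 0, -3], [0, 0, -4], [0, 0, -4]], twist=[[0, 0, 0], [0, 0, 0], [0, 0, 0], [0, 0, 0], [0, 0, 0]], grip=[0.95, 0.95, 0.95, 0.95, 0.95])

```text
time: 22.7
ee_pos: [0.4344, -0.1376, 0.2052]
tcp_rot: [180.0, -0.0, 79.7]
wrist_force: [0.9, 0.8, -0.1]
opening: 0.081
grasp_force: 0.0
```

Emit:
move_arm(offset=[[-3, 4, -2], [-3, 4, -2], [-3, 4, -2], [-3, 4, 0], [0, 0, 0]], twist=[[0, 0, 0], [0, 0, 0], [0, 0, 0], [0, 0, 0], [0, 0, 0]], grip=[1, 1, 1, 1, 1])

```text
time: 23.2
ee_pos: [0.5666, -0.2805, 0.2538]
tcp_rot: [-179.7, -0.1, 79.6]
wrist_force: [-0.1, -0.5, -1.2]
opening: 0.0856
grasp_force: 0.0
```

```bash
python3 -c "
from nm import *
plan([])
im=[]
for n in ['scene','top']:
    p=viewer.camera(n); u,v=map(int,proj(p,[.445,-.1,.09])); im.append(cv2.resize(p['color'][v-40:v+40,u-70:u+70],(800,300*800//700) if 0 else (525,300),interpolation=2)[:,:,::-1])
    C=cloud(p);k=p['color'].astype(int);q=C-np.r_[S,0];c,s=np.cos(A),np.sin(A)
    Q=np.stack([c*q[...,0]+s*q[...,1],-s*q[...,0]+c*q[...,1],q[...,2]],-1)
    m=(k[...,0]>k[...,2]+35)&(abs(Q[...,0]+.06)<.035)&(Q[...,1]>-.08)&(Q[...,1]<0)&(Q[...,2]>.101)
    print(n,m.sum(),np.round(np.percentile(Q[m],[2,50,98],axis=0)*1000,1).tolist())
cv2.imwrite('pics/end.png',np.vstack(im))"
```

```text
t 23.2 tcp [ 0.5666 -0.2805  0.2538] [-1.7969e+02 -6.0000e-02  7.9570e+01] q [-26.3  18.3  29.3 101.3  -0.   74.1] F [-0.1 -0.5 -1.2] M [-0.01  0.02 -0.01] op 0.0856 gf 0.0
scene 136 [[-75.4, -60.1, 101.4], [-48.9, -38.2, 107.6], [-36.7, -10.1, 113.8]]
top 298 [[-80.7, -58.8, 101.9], [-61.3, -36.2, 109.0], [-41.1, -12.5, 115.2]]
```

View pics/end.png

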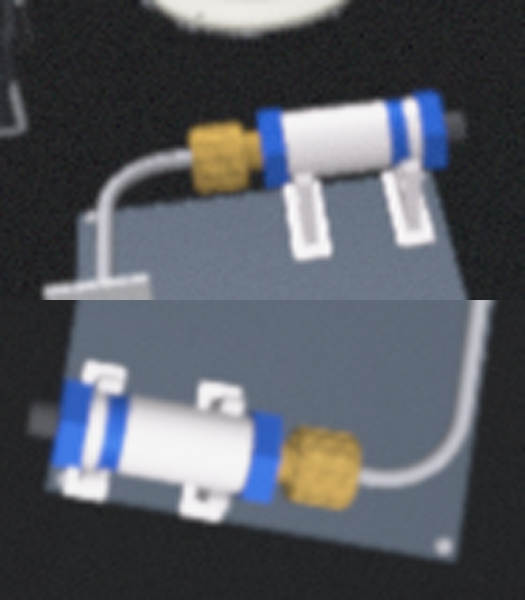

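The pictures show the filter seated in both saddles, with the nut (220,158 in the scene view) over its inlet. The nut's rear face is at y ≈ -60, so it is fully home and level. The robot is clear of everything.

```bash
python3 -c "
from workcell import bot
print(bot.job_done())"
```

```text
the job is handed in; nothing more can be done
None
```

The fresh filter sits in the saddles facing the tube's end, the nut is fully home over its inlet with no forcing, and the job is handed in at about 23 s; my first grasp closed too high and squeezed the top of the filter lightly, so I re-gripped it lower.

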